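# Hold the check plate in the reader's beam

## Task

The light path of the small plate reader is to be checked. Take the narrower plate, the one with the round window, out of the stand by its grey grip, press its flat face lightly and flush against the reader's upright guide while its lower end is still just above the slot, then slide it down through the slot until the dark line scribed across it is level with the reader's top. Finish while still gripping it, holding it hanging there upright (do not let go, the slot is deeper than that), and leave the wider spare plate and everything else where it is.

Things in the scene. Friction and masses are not known exactly. Their poses are not given: they have to be found in the camera images.
- plate_center (a point): Centre of the check plate (70 mm above its lower edge), which is loose, about 0.12 kg: an upright blade 8 mm thick (x), 48 mm wide (y), 140 mm high (z, up). The top 30 mm, 40 to 70 mm above this point, is a grey grip 12 mm thick and 48 mm wide: pinch it across x, from above. A dark line is scribed across the blade 25 mm below this point. A round dark window, 16 mm, lies 40 mm below it.
- plate: The same check plate, aluminium with a grey grip; origin at the centre of its lower edge, same axes. At the start it stands upright in either one of the stand's two bays, lower edge 8 mm above the worktop. The scribed line is 45 mm above its lower edge.
- spare_center (a point): The spare plate, not to be used: like the check plate but 60 mm wide, with no window and no line. This point is its centre, 70 mm above its lower edge. It stands in the stand's other bay.
- stand: Grey stand block, fixed, 50 mm (x) by 180 mm (y), 28 mm high; origin at the centre of its underside. Two bays side by side, centred 42 mm either side of the origin along y, each 10 mm (x) by 64 mm (y), 20 mm deep; the plates are drawn straight up. The plates' axes start parallel to the stand's.
- reader: The plate reader, fixed: white box, 75 mm high; origin at worktop height below the slot's centre; the box reaches 75 mm to -x, 35 mm to +x, 55 mm to either side. x points across the slot to the guide: an upright aluminium plate 66 mm wide along the slot's far side. The guide's face is the slot's rear wall carried straight on to 45 mm above the reader's top (120 mm above the worktop).
- reader_slot (a point): Centre of the slot's mouth, level with the reader's top, axes as the reader's. The slot is 10 mm wide (x) and 52 mm long (y), vertical, 60 mm deep to a closed floor, with a 4 mm bevelled lead-in at the front and both ends. The guide's face is 5 mm to +x of this point, so a blade flush against it has its centre plane 1 mm to +x of this point.
- marker: Black marker lying on the worktop, 140 mm long, 16 mm high; bystander.
- tape_roll: Roll of paper tape lying flat, 52 mm across, 13 mm high; bystander.
- adapter: Off-white cone-shaped adapter, 45 mm across and high; bystander.
- screw_cap: White screw cap, 50 mm across, 18 mm high; bystander.
- pen: Thin pen lying on the worktop, 136 mm long, 12 mm high; bystander.
Mind the look-alikes: they are no part of the job. Leave any orange or pink look-alike of the plate alone.

How it is judged:
On the way, in this order (a step that is already met when the one before it is completed fails the run):
1. the check plate is drawn up clear of the stand in the gripper (height (world z) of plate_center above 0.125 m and contact force between the fingers and plate above 1 N), for 0.1 s.
2. the check plate is laid flush against the guide, its lower edge 2 to 37 mm above the slot's mouth (z of plate_center in the frame of reader_slot between 0.072 and 0.107 m and x of plate_center in the frame of reader_slot between -0.002 and 0.004 m and y of plate_center in the frame of reader_slot between -0.015 and 0.015 m and angle between the z axis of plate_center and the z axis of reader_slot, either way round below 0.06 rad and angle between the y axis of plate_center and the y axis of reader_slot, either way round below 0.06 rad and contact force between the fingers and plate above 1 N and contact force between plate and reader above 0.3 N), for 0.2 s.
At the end, for the whole second after the job is handed in: The check plate hangs in the slot, gripped by the fingers (over 1 N), at rest, its scribed line within 5 mm of the level of the reader's top (so its lower edge is 10 mm or more above the slot's floor), centred within 3 mm across and 4 mm along the slot, upright and square to it within 0.06 rad (z of plate_center in the frame of reader_slot between 0.02 and 0.03 m and x of plate_center in the frame of reader_slot between -0.003 and 0.003 m and y of plate_center in the frame of reader_slot between -0.004 and 0.004 m and angle between the z axis of plate_center and the z axis of reader_slot, either way round below 0.06 rad and angle between the y axis of plate_center and the y axis of reader_slot, either way round below 0.06 rad and contact force between the fingers and plate above 1 N and linear speed of plate below 0.01 m/s); the arm keeps its last pose, push and grip.
It fails at once if the spare plate is moved by more than 30 mm (distance of spare_center from where it was at the start of the episode above 0.03 m).
It fails at once if the marker, tape roll, adapter, screw cap or pen is moved by more than 30 mm (distance of any of marker, tape_roll, adapter, screw_cap, pen from where it was at the start of the episode above 0.03 m).
It also fails if it takes over 58 s, if anything falls off the work surface, if the arm or the gripper's body presses on something with over 40 N, if the wrist force passes 120 N, or if a joint passes its speed limit or range.

## Robot

A 6-joint arm with a two-finger parallel gripper is mounted at the origin on a cart in front of the work surface, level with it; the furniture and walls round the work are solid. World frame = base frame: x ahead of the robot, y to its left, z up, the work surface at z = 0. Lengths are in m, angles in rad, forces in N, time in s.
With the tool pointing down it reaches from about 0.35 to 0.925 m from the base axis. Payload 6.4 kg.
Tool frame: the origin (TCP) lies at the very end of the fingers, on their centre line; the grasp point (between the pads) lies 19 mm behind it (ctrl.pinch_z is the distance from the TCP to the grasp point, in m); z points along the fingers, x is the direction in which the jaws open and shut, and the axes are right-handed (so a half turn about z gives the same grasp; the last joint's range is limited). The gripper opens to 94 mm and grips with 3 to 60 N. Pads are 16 mm wide; open, the fingers measure 119 mm over their backs; the gripper's body (75 mm by 177 mm) begins 78 mm behind the grasp point.
Start: joints at [-1.5, 0.245, 1.558, -0, 1.339, -0.174], TCP at [0.158, -0.631, 0.205] pointing down, gripper open.
Joint ranges: [-3.13, 3.13], [-1.02, 2.26], [0.13, 2.54], [-0.95, 4.09], [0.21, 2.88], [-2.74, 2.74]. Speed limits (rad/s): [2.57, 2.57, 3.14, 3.14, 3.14, 3.14].

## Interface

Orientations are given as [roll, pitch, yaw] about the fixed x, y, z axes, in that order (R = Rz(yaw) Ry(pitch) Rx(roll)).
In Python, from cell import ctrl, imaging gives the robot as it stands.
- The arm moves only by the tool drive_tool, never from a script. Its argument "targets" is a list of rows, each a list of 7 numbers: the shift along the world's x, y, z in cm, then the turn, a rotation vector about the world's x, y, z in degrees, then the closure, from 0 (fully open) to 1 (shut). A call has 1 to 8 rows; each row shifts and turns the commanded pose from where the row before left it; what a row does not reach is not made up. A row lasts 1/8 s, in which the tool goes at most 62.5 mm and 10.7 degrees, less where a joint would pass 70% of its speed; a pose out of reach is approached as far as the arm can. A call is refused whole if a number of a shift passes 6.25 or a number of a turn 10.7, either way. A call with a gripper value outside its range is refused whole. The fingers move at their own pace and stop on an object; the grip force is fixed at half the most. Time passes only in rows, so rows that do not move let the fingers close. It gives the time, the measured TCP pose, the force and the opening at its end, in the units of the state.
- ctrl.sense(): the state, without advancing time (a new reading comes with each control period).
- imaging.camera(name): name is "side" or "top"; returns the picture (480x640x3 uint8, blue, green, red); there is no depth.
- imaging.calibration(name): a dict with "fx", "fy", "cx", "cy" (pixels), "k1" (the pictures are not rectified: a ray, as slopes to the right and down, at radius r is drawn at 1 + k1 r^2 times it, then the intrinsics apply), "view" (4x4, takes a point from world to camera coordinates). Camera axes: x right, y down, z forward; pixel columns grow to the right and rows downward; lengths in m; the calibration is good to about 2 mm. A picture is of the moment at which its call begins. calibration takes no time and is no camera call.
- ctrl.sign_off(): hands the job in, once; it reports no verdict.
The state is a dict: "time_s": time; "joint_pos": joint angles; "joint_velocities": joint speeds; "joint_torque": joint torques, N m; "ee_pos": TCP position; "ee_rot": TCP orientation; "force": force on the tool from outside, world axes, zero at the start; "wrist_torque": the same for the moment, N m; "grip_width": opening from 0.0 (shut) to 1.0 (fully open).
Only numpy, scipy, OpenCV 4.12 (cv2) and the standard library are available. Lean on these libraries where they do the work, as an engineer would, in place of code of your own. Each camera call takes 0.05 s, during which the arm holds its last target.

## Working session

There is one attempt and no reset: what is moved stays moved. The work goes in short steps, Python scripts to look and compute and a tool call to move; the robot and the scene stay as the last step left them, time stands still between calls to the robot, and variables do not carry over. Pictures are saved under pics/ and viewed, and the job is handed in when it is done.

Besides the shell and the picture viewer there is one more tool, called after "Emit:" as name(argument=value, ...), one argument or row to a line, values as JSON. drive_tool: Moves the arm, as the interface text tells. Its arguments: {"type":"object","properties":{"targets":{"type":"array","items":{"type":"array","items":{"type":"number"}}}},"required":["targets"]}

```bash
ls; mkdir -p pics; python3 - <<'E'
from cell import ctrl, imaging
import cv2
s=ctrl.sense();print(s)
for n in("side","top"):
    cv2.imwrite(f"pics/{n}0.png",imaging.camera(n));c=imaging.calibration(n);print(n,c)
E
```

```text
pics
{'time_s': 0.0, 'joint_pos': array([-1.50007859e+00,  2.45800868e-01,  1.55895001e+00, -2.46500561e-05,
        1.33870132e+00, -1.74105905e-01]), 'joint_velocities': array([ 0.00020656, -0.00070967, -0.00043446, -0.00064043,  0.00032194,
       -0.00074002]), 'joint_torque': array([ 1.52169960e-03, -4.15828764e+01, -3.14601696e+01,  6.84752734e-02,
        3.31430370e-02, -1.53750584e-04]), 'ee_pos': array([ 0.15750439, -0.63003363,  0.20438821]), 'ee_rot': array([-3.14129414e+00,  1.83558461e-03, -1.32596672e+00]), 'force': array([-0.32153676, -0.09372628,  0.39579767]), 'wrist_torque': array([0.03338267, 0.06223546, 0.00909385]), 'grip_width': 0.9995236119271718}
side {'fx': 494.3249927110874, 'fy': 494.3249927110874, 'cx': 324.69940347349296, 'cy': 235.25922323255006, 'k1': -0.06063419188737778, 'view': array([[ 8.56611724e-01, -5.15961583e-01,  1.63676424e-05,
        -4.16318491e-01],
       [-3.25516526e-01, -5.40454912e-01, -7.75852743e-01,
         2.49923983e-01],
       [ 4.00319055e-01,  6.64599228e-01, -6.30914036e-01,
         1.32735463e+00],
       [ 0.00000000e+00,  0.00000000e+00,  0.00000000e+00,
         1.00000000e+00]])}
top {'fx': 517.5424456611415, 'fy': 517.5424456611415, 'cx': 323.1836704492185, 'cy': 241.32658552499578, 'k1': -0.02472646185479751, 'view': array([[-0.01854519, -0.9998144 , -0.00521998,  0.09200378],
       [-0.99623236,  0.01892063, -0.08463501,  0.50844388],
       [ 0.08471807,  0.00363074, -0.99639835,  1.26435001],
       [ 0.        ,  0.        ,  0.        ,  1.        ]])}
```

View pics/side0.png

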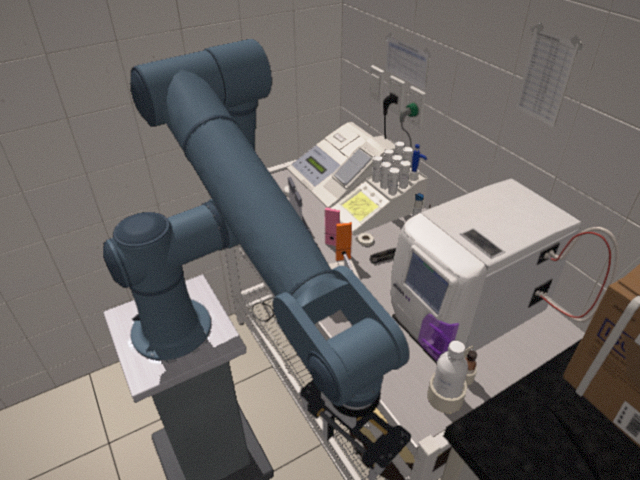

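View pics/top0.png

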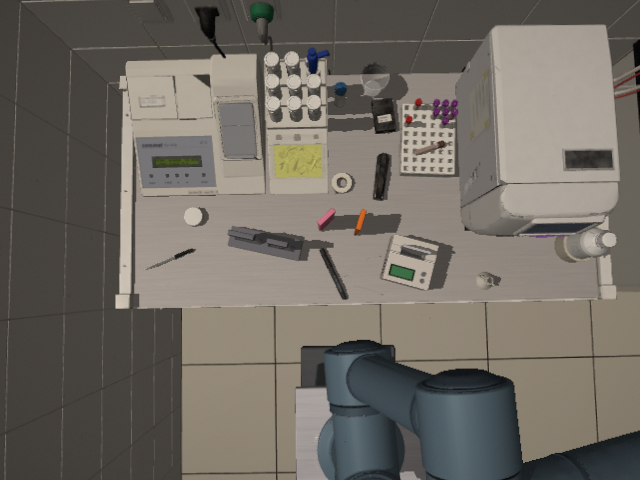

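```bash
cat > h.py <<'E'
import numpy as np,cv2
from cell import ctrl, imaging
def ray(n,u,v):
    c=imaging.calibration(n)
    xd,yd=(u-c['cx'])/c['fx'],(v-c['cy'])/c['fy']
    x,y=xd,yd
    for _ in range(20):
        f=1+c['k1']*(x*x+y*y); x,y=xd/f,yd/f
    V=c['view'];R=V[:3,:3];t=V[:3,3]
    return -R.T@t, R.T@np.array([x,y,1.])
def onz(n,u,v,z):
    o,d=ray(n,u,v);return o+d*(z-o[2])/d[2]
def proj(n,p):
    c=imaging.calibration(n);q=c['view']@np.r_[p,1];x,y=q[0]/q[2],q[1]/q[2];f=1+c['k1']*(x*x+y*y)
    return np.array([c['fx']*x*f+c['cx'],c['fy']*y*f+c['cy']])
def crop(im,x0,y0,x1,y1,k,name):
    cv2.imwrite(name,cv2.resize(im[y0:y1,x0:x1],None,fx=k,fy=k,interpolation=cv2.INTER_CUBIC))
E
python3 - <<'E'
from h import *
im=cv2.imread("pics/top0.png")
crop(im,220,215,320,270,8,"pics/t_stand.png")
crop(im,370,220,450,295,8,"pics/t_reader.png")
E
```

```text
(no output)
```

View pics/t_stand.png

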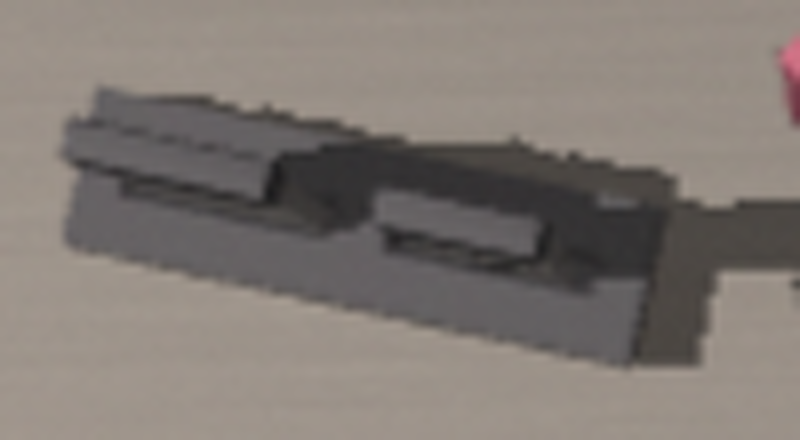

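View pics/t_reader.png

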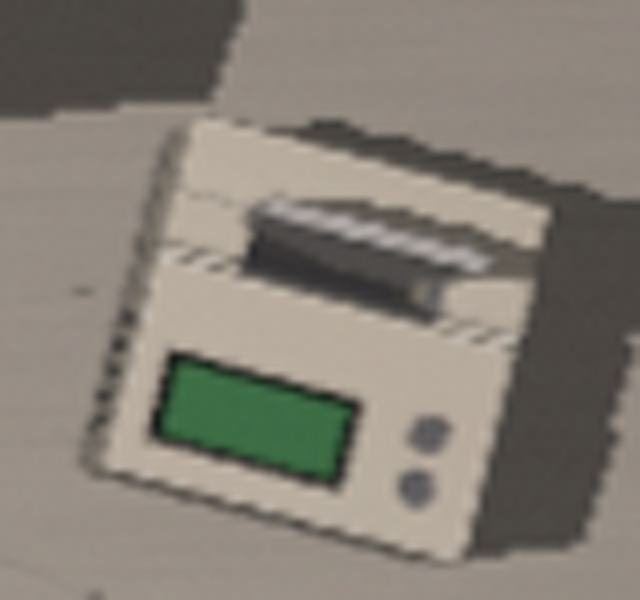

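```bash
python3 - <<'E'
from h import *
def f(pts,o,z): return np.array([onz("top",o[0]+(a+.5)/8-.5,o[1]+(b+.5)/8-.5,z) for a,b in pts])
g=f([(378,190),(545,222),(535,255),(372,222)],(220,215),.148)
print("grip",g,g.mean(0),np.linalg.norm(g[0]-g[1]),np.linalg.norm(g[2]-g[1]))
def yaw(d): return np.degrees(np.arctan2(d[1],d[0]))
d=g[0]-g[1]+g[3]-g[2];print("yaw of y-axis-90",yaw(d)-90)
g=f([(66,122),(272,162),(262,200),(65,155)],(220,215),.148);print("spare",g.mean(0),np.linalg.norm(g[0]-g[1]));
s=f([(100,88),(668,205),(632,362),(67,245)],(220,215),.028)
print("stand",s,s.mean(0),[np.linalg.norm(s[i]-s[i-1]) for i in range(4)]);d=s[0]-s[1]+s[3]-s[2];print(yaw(d)-90)
ce=s.mean(0);e=d/np.linalg.norm(d);print("bays",ce-.042*e,ce+.042*e)
r=f([(195,118),(550,208),(462,562),(105,467)],(370,220),.075)
print("reader",r,r.mean(0),[np.linalg.norm(r[i]-r[i-1]) for i in range(4)]);
d=r[0]-r[1]+r[3]-r[2];x=r[0]-r[3]+r[1]-r[2];print(yaw(d)-90,yaw(x))
x=x/np.linalg.norm(x);print("slot",r.mean(0)+.02*x)
gd=f([(262,203),(487,262)],(370,220),.120);print("guide",gd,gd.mean(0),np.linalg.norm(gd[0]-gd[1]),yaw(gd[0]-gd[1])-90)
for z in(.2,.05):print(proj("side",[.7,.0,z]))
E
```

```text
grip [[0.50853695 0.208303   0.148     ]
 [0.49864398 0.16156316 0.148     ]
 [0.48942756 0.16448215 0.148     ]
 [0.49956433 0.21006998 0.148     ]] [0.49904321 0.18610457 0.148     ] 0.04777533814201933 0.009667623788184247
yaw of y-axis-90 -12.240191181352188
spare [0.51820688 0.26776919 0.148     ] 0.05923166882929446
stand [[0.55313934 0.30797896 0.028     ]
 [0.51332663 0.13214477 0.028     ]
 [0.46495625 0.14398772 0.028     ]
 [0.50443925 0.31838829 0.028     ]] [0.50896537 0.22562493 0.028     ] [np.float64(0.049800129392717), np.float64(0.1802850895879186), np.float64(0.049799092804463055), np.float64(0.1788140533468453)]
-12.757107148258342
bays [0.49969099 0.18466171 0.028     ] [0.51823974 0.26658816 0.028     ]
reader [[ 0.51913361 -0.08671391  0.075     ]
 [ 0.49023539 -0.19157002  0.075     ]
 [ 0.38589386 -0.16168414  0.075     ]
 [ 0.41591457 -0.05697758  0.075     ]] [ 0.45279436 -0.12423641  0.075     ] [np.float64(0.10741703548288692), np.float64(0.10876539358035188), np.float64(0.10853718456174798), np.float64(0.10892523593292014)]
-15.703422673683406 -16.02682189330655
slot [ 0.47201701 -0.12975816  0.075     ]
guide [[ 0.48997858 -0.0991542   0.12      ]
 [ 0.4718166  -0.16306882  0.12      ]] [ 0.48089759 -0.13111151  0.12      ] 0.06644498808406729 -15.863034874420535
[385.78215882 190.90551086]
[382.14748429 230.01610303]
```

Emit:
drive_tool(
  targets=[
    [-0.9, 4.7, 2.2, 0, 0, 0, 0],
    [-0.8, 4.7, 2.2, 0, 0, 0, 0],
    [-0.8, 4.6, 2.2, 0, 0, 5, 0],
    [3.6, 3.2, 0, 0, 0, 8, 0],
    [3.6, 3.2, 0, 0, 0, 8, 0],
    [3.6, 3.2, 0, 0, 0, 8, 0],
    [3.6, 3.2, 0, 0, 0, 8, 0],
    [3.6, 3.2, 0, 0, 0, 8, 0],
  ],
)

```text
time_s: 1.1
ee_pos: [0.3134, -0.3293, 0.2712]
ee_rot: [-3.141, 0.0, -0.536]
force: [0.8, -0.7, 0.2]
grip_width: 1.003
```

Emit:
drive_tool(
  targets=[
    [2.5, 5, 0, 0, 0, 3, 0],
    [2.3, 5.2, 0, 0, 0, 3, 0],
    [2.0, 5.5, 0, 0, 0, 3, 0],
    [2.0, 5.5, 0, 0, 0, 3, 0],
    [1.5, 5.5, 0, 0, 0, 3, 0],
    [1.0, 5.5, 0, 0, 0, 3, 0],
    [1.0, 5.5, 0, 0, 0, 0, 0],
    [1.0, 5.0, 0, 0, 0, 0, 0],
  ],
)

```text
time_s: 2.1
ee_pos: [0.4453, 0.0984, 0.2712]
ee_rot: [3.142, 0.0, -0.226]
force: [0.2, -0.7, -0.0]
grip_width: 0.999
```

Emit:
drive_tool(
  targets=[
    [2.7, 4.2, 0, 0, 0, 0, 0],
    [2.6, 4.6, 0, 0, 0, 0, 0],
    [0, 0, 0, 0, 0, 0, 0],
    [0, 0, 0, 0, 0, 0, 0],
  ],
)

```text
time_s: 2.6
ee_pos: [0.498, 0.1841, 0.2709]
ee_rot: [3.141, 0.001, -0.226]
force: [-0.1, 0.1, -0.0]
grip_width: 1.002
```

```bash
python3 - <<'E'
from h import *
s=ctrl.sense();print(s)
for n in("side","top"): cv2.imwrite(f"pics/{n}1.png",imaging.camera(n))
for p in([.4993,.1855,.148],[.472,-.13,.075]):print(proj("side",p),proj("top",p))
E
```

```text
{'time_s': 2.6, 'joint_pos': array([ 1.40475416e-01, -8.53612627e-02,  1.78876740e+00, -3.39282874e-04,
        1.43946997e+00,  3.66737009e-01]), 'joint_velocities': array([-0.02044257, -0.02259611,  0.01160397, -0.00011083,  0.00017506,
        0.00182653]), 'joint_torque': array([ 6.75931312e-01, -2.82718956e+01, -3.27112520e+01,  9.95800132e-02,
       -2.37699127e-02,  1.60343243e-03]), 'ee_pos': array([0.49803862, 0.18405111, 0.27091037]), 'ee_rot': array([ 3.14081850e+00,  1.07752442e-03, -2.26217366e-01]), 'force': array([-0.10454057,  0.11737141, -0.00322243]), 'wrist_torque': array([-0.0096275 , -0.01661723,  0.01282167]), 'grip_width': 1.001901389121335}
[297.94690853 194.74786912] [277.01245884 242.22278568]
[344.38270243 273.98020494] [412.73268051 253.70273221]
```

View pics/side1.png

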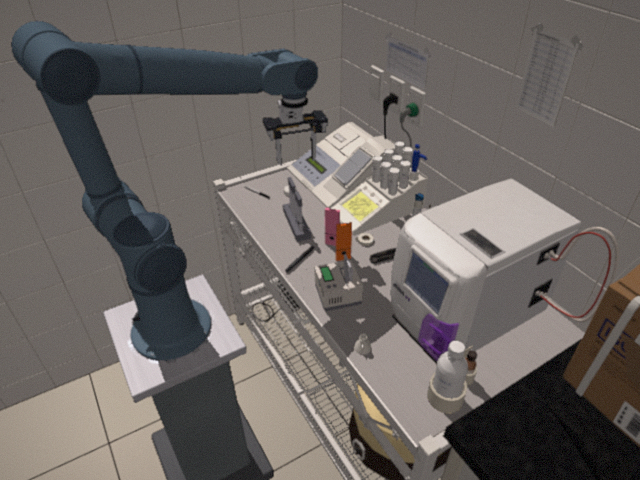

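View pics/top1.png

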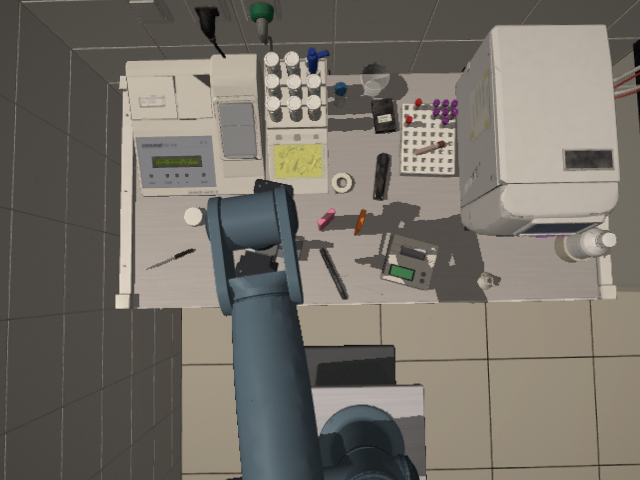

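```bash
python3 - <<'E'
from h import *
im=cv2.imread("pics/side1.png")
crop(im,250,100,350,175,8,"pics/s_grip.png")
crop(im,270,165,340,245,7,"pics/s_stand.png")
crop(im,305,245,375,315,8,"pics/s_reader.png")
E
```

```text
(no output)
```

View pics/s_stand.png

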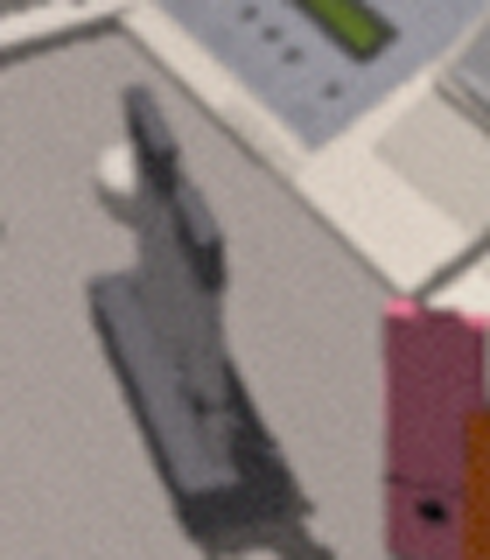

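View pics/s_reader.png

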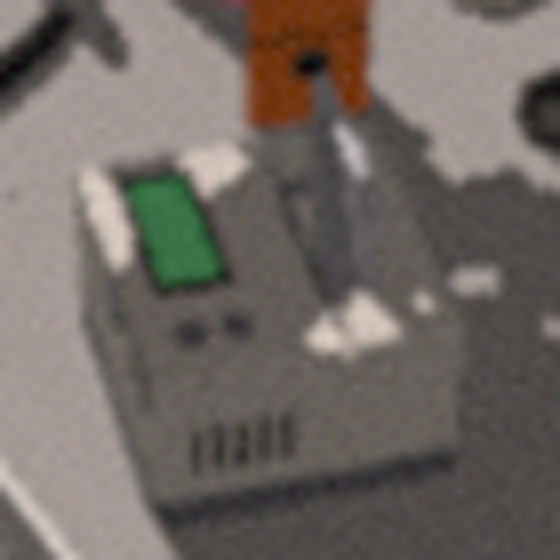

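View pics/s_grip.png

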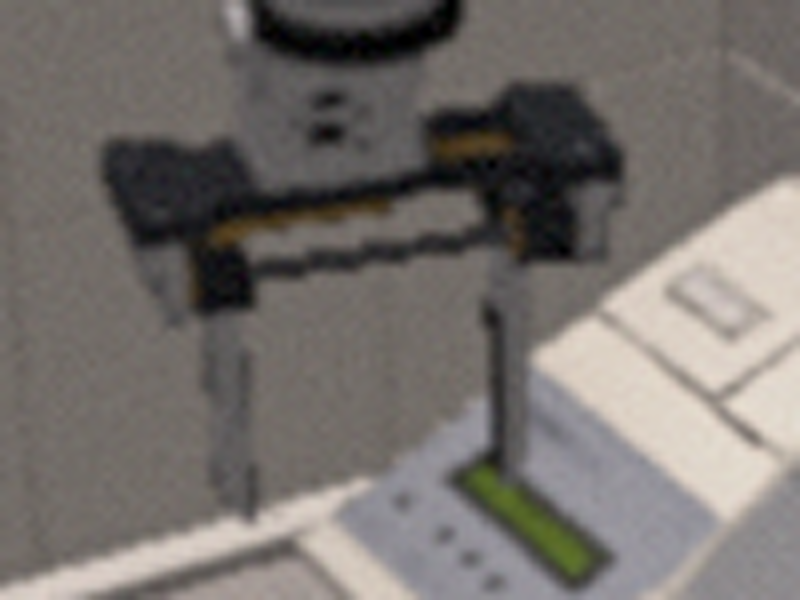

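Emit:
drive_tool(
  targets=[
    [0.1, 0.1, -3, 0, 0, 0.4, 0],
    [0, 0, -3, 0, 0, 0, 0],
    [0, 0, -3, 0, 0, 0, 0],
    [0, 0, -3, 0, 0, 0, 0],
    [0, 0, -2, 0, 0, 0, 0],
    [0, 0, -1.6, 0, 0, 0, 0],
    [0, 0, 0, 0, 0, 0, 0],
    [0, 0, 0, 0, 0, 0, 0],
  ],
)

```text
time_s: 3.7
ee_pos: [0.5003, 0.1852, 0.1165]
ee_rot: [-3.141, -0.002, -0.22]
force: [-0.4, -0.3, 0.6]
grip_width: 0.999
```

```bash
python3 - <<'E'
from h import *
s=ctrl.sense();print(s['ee_pos'],s['force'])
im=imaging.camera("side")
crop(im,260,135,340,235,6,"pics/s2.png")
E
```

```text
[0.50025761 0.1852481  0.11652349] [-0.43922422 -0.33275344  0.57345817]
```

View pics/s2.png

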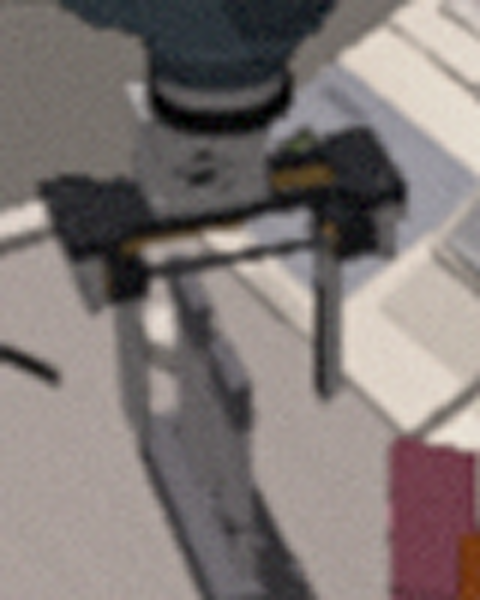

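Emit:
drive_tool(
  targets=[
    [0, 0, 0, 0, 0, 0, 0.5],
    [0, 0, 0, 0, 0, 0, 0.8],
    [0, 0, 0, 0, 0, 0, 1],
    [0, 0, 0, 0, 0, 0, 1],
    [0, 0, 0, 0, 0, 0, 1],
    [0, 0, 0, 0, 0, 0, 1],
  ],
)

```text
time_s: 4.5
ee_pos: [0.4995, 0.1854, 0.1154]
ee_rot: [3.142, 0.0, -0.219]
force: [-0.4, 0.3, 0.2]
grip_width: 0.392
```

Emit:
drive_tool(
  targets=[
    [0, 0, 0, 0, 0, 0, 1],
    [0, 0, 0, 0, 0, 0, 1],
    [0, 0, 0, 0, 0, 0, 1],
    [0, 0, 0, 0, 0, 0, 1],
    [0, 0, 0, 0, 0, 0, 1],
    [0, 0, 0, 0, 0, 0, 1],
  ],
)

```text
time_s: 5.25
ee_pos: [0.4996, 0.1854, 0.1155]
ee_rot: [-3.142, -0.0, -0.219]
force: [-0.0, 0.2, 0.2]
grip_width: 0.128
```

Emit:
drive_tool(
  targets=[
    [0, 0, 1, 0, 0, 0, 1],
    [0, 0, 2, 0, 0, 0, 1],
    [0, 0, 2, 0, 0, 0, 1],
    [0, 0, 3, 0, 0, 0, 1],
    [0, 0, 3, 0, 0, 0, 1],
    [0, 0, 3, 0, 0, 0, 1],
    [0, 0, 2.5, 0, 0, 0, 1],
    [0, 0, 0, 0, 0, 0, 1],
  ],
)

```text
time_s: 6.25
ee_pos: [0.5006, 0.1856, 0.283]
ee_rot: [-3.14, -0.004, -0.219]
force: [-0.7, 0.4, -1.6]
grip_width: 0.126
```

```bash
python3 - <<'E'
from h import *
s=ctrl.sense();print(s['ee_pos'],s['ee_rot'],s['force'],s['wrist_torque'],s['grip_width'])
im=imaging.camera("side")
cv2.imwrite("pics/side3.png",im)
crop(im,250,80,340,220,5,"pics/s3.png")
E
```

```text
[0.50055614 0.18556583 0.28303898] [-3.13985457 -0.00430265 -0.21939669] [-0.74651    0.3801266 -1.5932728] [-0.06017225 -0.04547998 -0.01131675] 0.12579606293190002
```

View pics/s3.png

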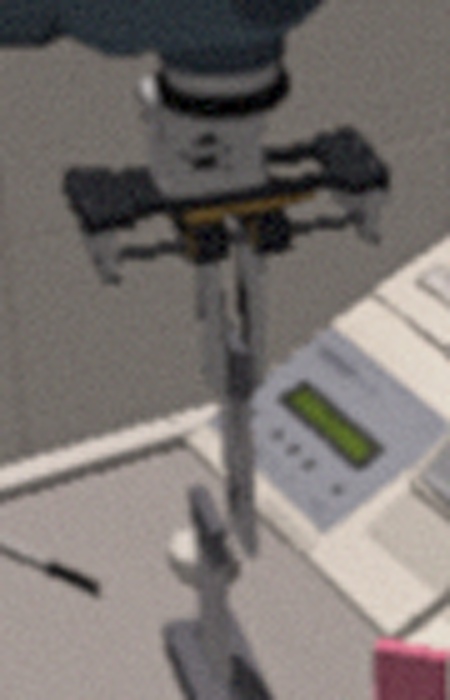

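Emit:
drive_tool(
  targets=[
    [-1, -2, 0, 0, 0, 0, 1],
    [-1, -3.5, 0, 0, 0, 0, 1],
    [-1, -4, 0, 0, 0, -1, 1],
    [-0.8, -4, 0, 0, 0, -1, 1],
    [0, -4, 0, 0, 0, -1.3, 1],
    [0, -4, 0, 0, 0, 0, 1],
    [0, -4, 0, 0, 0, 0, 1],
    [0, -3, 0, 0, 0, 0, 1],
  ],
)

```text
time_s: 7.3
ee_pos: [0.4605, -0.1007, 0.2785]
ee_rot: [-3.141, 0.003, -0.278]
force: [-0.4, -0.4, -1.1]
grip_width: 0.13
```

Emit:
drive_tool(
  targets=[
    [0, -1.8, 0, 0, 0, 0, 1],
    [0, -1, 0, 0, 0, 0, 1],
    [0, 0, -2, 0, 0, 0, 1],
    [0, 0, -2, 0, 0, 0, 1],
    [0, 0, -1.5, 0, 0, 0, 1],
    [0, 0, 0, 0, 0, 0, 1],
    [0, 0, 0, 0, 0, 0, 1],
  ],
)

```text
time_s: 8.18
ee_pos: [0.462, -0.1276, 0.2262]
ee_rot: [3.141, -0.001, -0.277]
force: [1.1, -0.3, -1.7]
grip_width: 0.125
```

```bash
python3 - <<'E'
from h import *
s=ctrl.sense();print(s['ee_pos'],s['ee_rot'],s['force'],s['wrist_torque'],s['grip_width'])
a=np.radians(-15.9);d=s['ee_pos'][:2]-[.472,-.13];print("rel",d@[np.cos(a),np.sin(a)],d@[-np.sin(a),np.cos(a)])
im=imaging.camera("side")
cv2.imwrite("pics/side4.png",im)
crop(im,290,160,390,310,4,"pics/s4.png")
im=imaging.camera("top")
cv2.imwrite("pics/top4.png",im)
crop(im,370,220,450,295,8,"pics/t4.png")
E
```

```text
[ 0.46197446 -0.12762445  0.2261944 ] [ 3.14137247e+00 -1.12123459e-03 -2.76612347e-01] [ 1.12281792 -0.27206023 -1.67022791] [ 0.01641387 -0.05694295 -0.04145207] 0.12527341665712188
rel -0.010292782442557467 -0.00046192993064627855
```

View pics/s4.png

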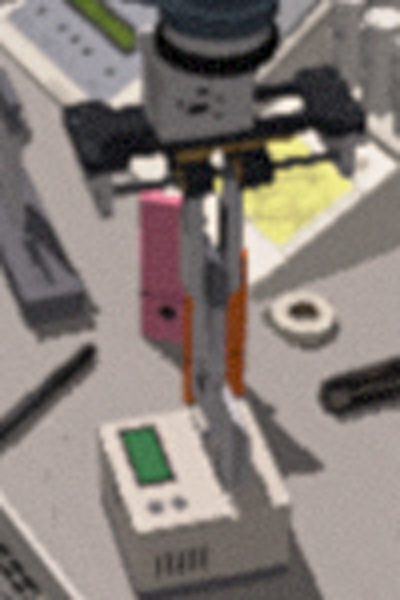

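View pics/top4.png

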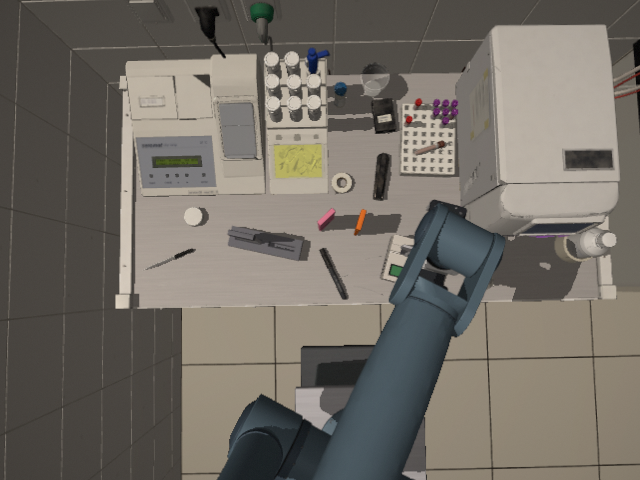

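Emit:
drive_tool(
  targets=[
    [0, 0, -1, 0, 0, 0, 1],
    [0, 0, -1.2, 0, 0, 0, 1],
    [0, 0, 0, 0, 0, 0, 1],
    [0, 0, 0, 0, 0, 0, 1],
  ],
)

```text
time_s: 8.78
ee_pos: [0.4615, -0.1276, 0.2033]
ee_rot: [-3.142, 0.0, -0.277]
force: [-0.8, 0.5, -2.1]
grip_width: 0.125
```

```bash
cat > look.py <<'E'
from h import *
import sys
s=ctrl.sense();p=s['ee_pos'];print(p,s['ee_rot'],s['force'],s['wrist_torque'],s['grip_width'])
a=np.radians(-15.9);X=np.array([np.cos(a),np.sin(a),0]);Y=np.array([-np.sin(a),np.cos(a),0]);S=np.array([.472,-.13,.075])
d=p-S;print("rel mm",1e3*d@X,1e3*d@Y,"pc z",1e3*(d[2]-.0375))
im=imaging.camera("side");x0,y0,k=310,200,10
cr=cv2.resize(im[y0:y0+80,x0:x0+75],None,fx=k,fy=k,interpolation=cv2.INTER_CUBIC)
if cr.shape[0]>600: cr=cr[-600:]; y0+=20
cv2.imwrite(f"pics/{sys.argv[1]}.png",cr)
def pr(n,q):
    u=proj("side",q);print(n,np.round((u-[x0,y0]+.5)*k))
for sx in(-4,4):
    for sy in(-24,24):
        pr(("edge",sx,sy),[*(p+1e-3*(sx*X+sy*Y))[:2],p[2]-.1075])
for sx in(5,):
    for sy in(-33,33):
        pr(("guidetop",sy),S+1e-3*(sx*X+sy*Y)+[0,0,.045]);
for sx in (-5,5):
    for sy in(-26,26): pr(("slot",sx,sy),S+1e-3*(sx*X+sy*Y))
for sx in (-75,35):
    for sy in(-55,55): pr(("box",sx,sy),S+1e-3*(sx*X+sy*Y))
E
python3 look.py l5
```

```text
[ 0.46150689 -0.12763533  0.20331852] [-3.14151430e+00  2.78130469e-04 -2.77134590e-01] [-0.84772038  0.45944466 -2.130897  ] [-0.04210912 -0.06314863 -0.0172077 ] 0.12456177128491336
rel mm -10.739478642521613 -0.6004790423506318 pc z 90.81851963801027
('edge', -4, -24) [325. 559.]
('edge', -4, 24) [276. 445.]
('edge', 4, -24) [353. 554.]
('edge', 4, 24) [303. 440.]
('guidetop', -33) [407. 502.]
('guidetop', 33) [336. 346.]
('slot', -5, -26) [359. 611.]
('slot', -5, 26) [305. 487.]
('slot', 5, -26) [394. 604.]
('slot', 5, 26) [339. 481.]
('box', -75, -55) [141. 732.]
('box', -75, 55) [ 41. 464.]
('box', 35, -55) [530. 656.]
('box', 35, 55) [409. 396.]
```

View pics/l5.png

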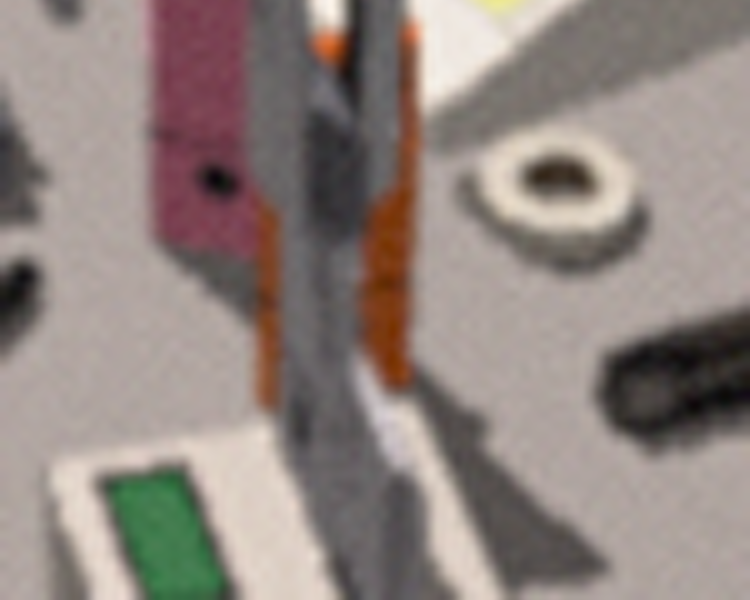

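Emit:
drive_tool(
  targets=[
    [0.3, -0.05, 0, 0, 0, 0, 1],
    [0.3, -0.08, 0, 0, 0, 0, 1],
    [0.2, -0.05, 0, 0, 0, 0, 1],
    [0, 0, 0, 0, 0, 0, 1],
    [0, 0, 0, 0, 0, 0, 1],
  ],
)

```text
time_s: 9.45
ee_pos: [0.4695, -0.1294, 0.2034]
ee_rot: [-3.142, 0.0, -0.277]
force: [0.3, 0.1, -1.6]
grip_width: 0.13
```

Emit:
drive_tool(
  targets=[
    [0.1, -0.03, 0, 0, 0, 0, 1],
    [0.1, -0.03, 0, 0, 0, 0, 1],
    [0, 0, 0, 0, 0, 0, 1],
    [0, 0, 0, 0, 0, 0, 1],
  ],
)

```text
time_s: 9.95
ee_pos: [0.4715, -0.13, 0.2035]
ee_rot: [3.142, 0.0, -0.277]
force: [-0.4, 1.4, -1.9]
grip_width: 0.125
```

Emit:
drive_tool(
  targets=[
    [0.1, -0.03, 0, 0, 0, 0, 1],
    [0, 0, 0, 0, 0, 0, 1],
    [0, 0, 0, 0, 0, 0, 1],
  ],
)

```text
time_s: 10.32
ee_pos: [0.4725, -0.1303, 0.2034]
ee_rot: [-3.142, 0.0, -0.277]
force: [-0.1, -0.1, -1.0]
grip_width: 0.126
```

```bash
python3 look.py l6
```

```text
[ 0.47253858 -0.1303332   0.20343553] [-3.14157345e+00  5.49655475e-05 -2.77049468e-01] [-0.0718346  -0.11855175 -0.98755715] [-0.11643219 -0.07165113  0.05842781] 0.12593559422074888
rel mm 0.6092590510147297 -0.17290201805940272 pc z 90.93552746227581
('edge', -4, -24) [365. 550.]
('edge', -4, 24) [314. 436.]
('edge', 4, -24) [393. 545.]
('edge', 4, 24) [342. 431.]
('guidetop', -33) [407. 502.]
('guidetop', 33) [336. 346.]
('slot', -5, -26) [359. 611.]
('slot', -5, 26) [305. 487.]
('slot', 5, -26) [394. 604.]
('slot', 5, 26) [339. 481.]
('box', -75, -55) [141. 732.]
('box', -75, 55) [ 41. 464.]
('box', 35, -55) [530. 656.]
('box', 35, 55) [409. 396.]
```

View pics/l6.png

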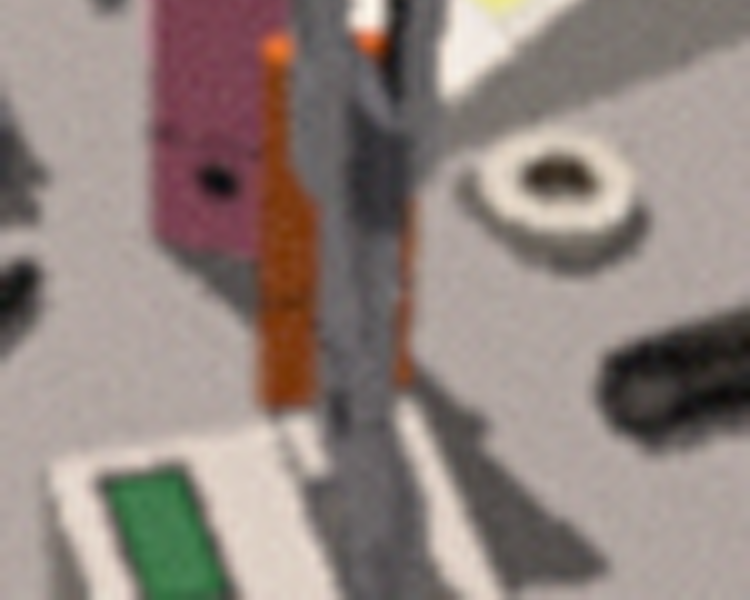

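Emit:
drive_tool(
  targets=[
    [0.1, -0.03, 0, 0, 0, 0, 1],
    [0, 0, 0, 0, 0, 0, 1],
    [0, 0, 0, 0, 0, 0, 1],
  ],
)

```text
time_s: 10.75
ee_pos: [0.4736, -0.1306, 0.2035]
ee_rot: [3.142, -0.0, -0.277]
force: [-0.1, 0.9, -2.2]
grip_width: 0.126
```

Emit:
drive_tool(
  targets=[
    [0.1, -0.03, 0, 0, 0, 0, 1],
    [0, 0, 0, 0, 0, 0, 1],
    [0, 0, 0, 0, 0, 0, 1],
  ],
)

```text
time_s: 11.12
ee_pos: [0.4742, -0.1308, 0.2033]
ee_rot: [-3.141, 0.001, -0.277]
force: [-2.4, 0.5, -0.9]
grip_width: 0.127
```

```bash
python3 look.py l7|head -3
```

```text
[ 0.47422511 -0.13081061  0.20331879] [-3.14148717e+00  1.04243267e-03 -2.77095738e-01] [-2.41571717  0.52752748 -0.85721005] [ 0.11574118  0.42741223 -0.06360878] 0.12652703989720382
rel mm 2.3620515098107178 -0.17001313650230981 pc z 90.81878977454524
('edge', -4, -24) [371. 550.]
```

Emit:
drive_tool(
  targets=[
    [0.08, -0.02, 0, 0, 0, 0, 1],
    [0, 0, 0, 0, 0, 0, 1],
    [0, 0, 0, 0, 0, 0, 1],
    [0, 0, 0, 0, 0, 0, 1],
  ],
)

```text
time_s: 11.68
ee_pos: [0.4747, -0.1309, 0.2032]
ee_rot: [-3.142, 0.002, -0.277]
force: [-4.7, 1.7, 0.9]
grip_width: 0.129
```

```bash
python3 look.py l8
```

```text
[ 0.47474778 -0.1309164   0.20321939] [-3.14152482e+00  1.86346523e-03 -2.77005270e-01] [-4.67351798  1.74712771  0.93895516] [ 0.28236844  1.34027629 -0.11056957] 0.12856944684807878
rel mm 2.893713612053869 -0.12856016665342943 pc z 90.71938809327493
('edge', -4, -24) [373. 549.]
('edge', -4, 24) [322. 435.]
('edge', 4, -24) [400. 544.]
('edge', 4, 24) [349. 430.]
('guidetop', -33) [407. 502.]
('guidetop', 33) [336. 346.]
('slot', -5, -26) [359. 611.]
('slot', -5, 26) [305. 487.]
('slot', 5, -26) [394. 604.]
('slot', 5, 26) [339. 481.]
('box', -75, -55) [141. 732.]
('box', -75, 55) [ 41. 464.]
('box', 35, -55) [530. 656.]
('box', 35, 55) [409. 396.]
```

View pics/l8.png

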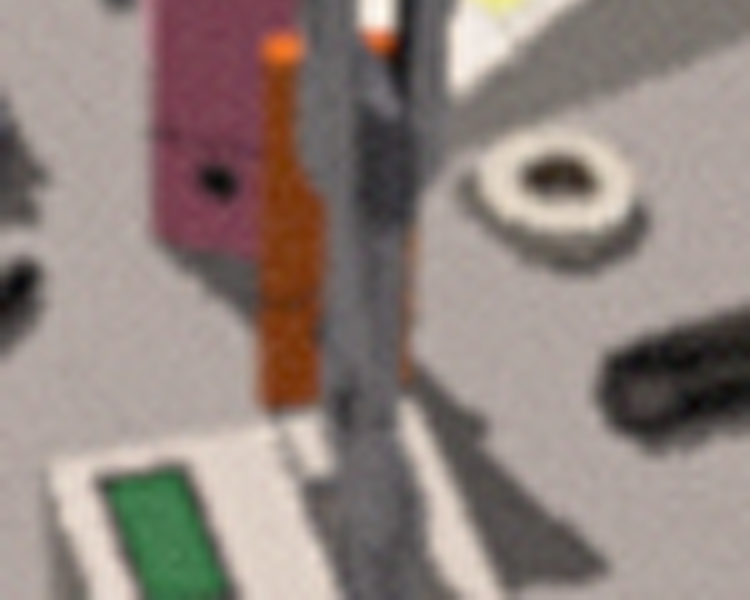

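Emit:
drive_tool(
  targets=[
    [-0.04, 0.01, -0.3, 0, 0, 0, 1],
    [0, 0, -0.4, 0, 0, 0, 1],
    [0, 0, -0.4, 0, 0, 0, 1],
    [0, 0, -0.4, 0, 0, 0, 1],
    [0, 0, -0.3, 0, 0, 0, 1],
    [0, 0, 0, 0, 0, 0, 1],
  ],
)

```text
time_s: 12.48
ee_pos: [0.4744, -0.1308, 0.1846]
ee_rot: [-3.141, 0.002, -0.277]
force: [-2.7, 1.8, -2.9]
grip_width: 0.123
```

Emit:
drive_tool(
  targets=[
    [0, 0, -0.2, 0, 0, 0, 1],
    [0, 0, -0.2, 0, 0, 0, 1],
    [0, 0, -0.2, 0, 0, 0, 1],
    [0, 0, 0, 0, 0, 0, 1],
  ],
)

```text
time_s: 12.98
ee_pos: [0.4745, -0.1308, 0.1792]
ee_rot: [-3.141, 0.001, -0.277]
force: [-5.5, 2.3, -0.4]
grip_width: 0.12
```

```bash
python3 look.py l9|head -2
```

```text
[ 0.47448381 -0.13082088  0.17917256] [-3.14139874e+00  1.44491609e-03 -2.77069690e-01] [-5.50559679  2.29109447 -0.38396146] [ 0.31099525  1.2625346  -0.07316577] 0.12049019731940319
rel mm 2.613670530394234 -0.10901611048352247 pc z 66.67256490187798
```

View pics/l9.png

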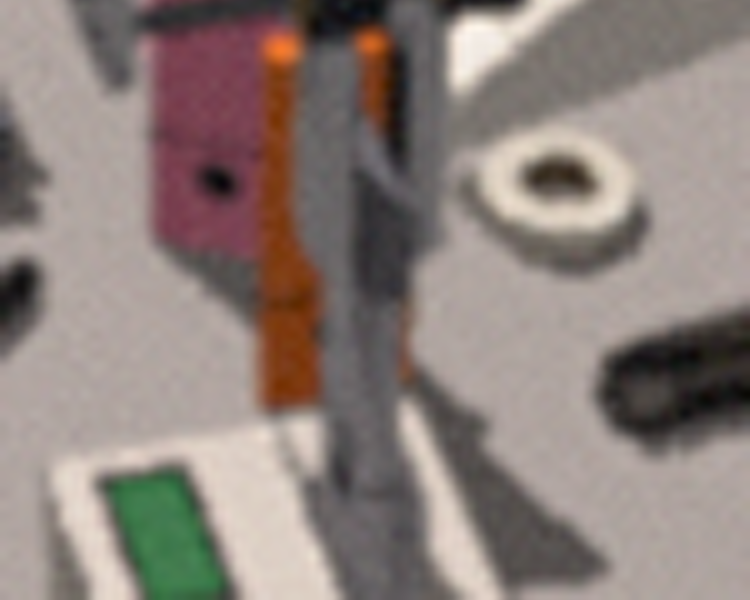

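Emit:
drive_tool(
  targets=[
    [0, 0, -0.2, 0, 0, 0, 1],
    [0, 0, -0.2, 0, 0, 0, 1],
    [0, 0, -0.2, 0, 0, 0, 1],
    [0, 0, 0, 0, 0, 0, 1],
  ],
)

```text
time_s: 13.52
ee_pos: [0.4744, -0.1308, 0.1732]
ee_rot: [-3.141, 0.002, -0.277]
force: [-5.4, 1.5, 1.3]
grip_width: 0.121
```

Emit:
drive_tool(
  targets=[
    [0, 0, -0.3, 0, 0, 0, 1],
    [0, 0, -0.3, 0, 0, 0, 1],
    [0, 0, -0.3, 0, 0, 0, 1],
    [0, 0, 0, 0, 0, 0, 1],
  ],
)

```text
time_s: 14.02
ee_pos: [0.4744, -0.1308, 0.164]
ee_rot: [-3.141, 0.002, -0.277]
force: [-6.4, 1.1, -0.5]
grip_width: 0.126
```

Emit:
drive_tool(
  targets=[
    [-0.03, 0.01, -0.3, 0, 0, 0, 1],
    [0, 0, -0.4, 0, 0, 0, 1],
    [0, 0, -0.4, 0, 0, 0, 1],
    [0, 0, -0.4, 0, 0, 0, 1],
    [0, 0, -0.3, 0, 0, 0, 1],
    [0, 0, -0.2, 0, 0, 0, 1],
    [0, 0, -0.2, 0, 0, 0, 1],
    [0, 0, 0, 0, 0, 0, 1],
  ],
)

```text
time_s: 15.02
ee_pos: [0.4742, -0.1308, 0.1422]
ee_rot: [-3.141, 0.001, -0.277]
force: [-5.4, 2.0, -0.4]
grip_width: 0.124
```

```bash
python3 look.py l10|head -2
```

```text
[ 0.4742265  -0.13077667  0.14216029] [-3.14149977e+00  1.16122830e-03 -2.77124143e-01] [-5.38549158  1.95131782 -0.44599496] [ 0.2443563   1.22536043 -0.10950518] 0.12449481222298352
rel mm 2.354094572605664 -0.13698608047207456 pc z 29.6602889074117
```

View pics/l10.png

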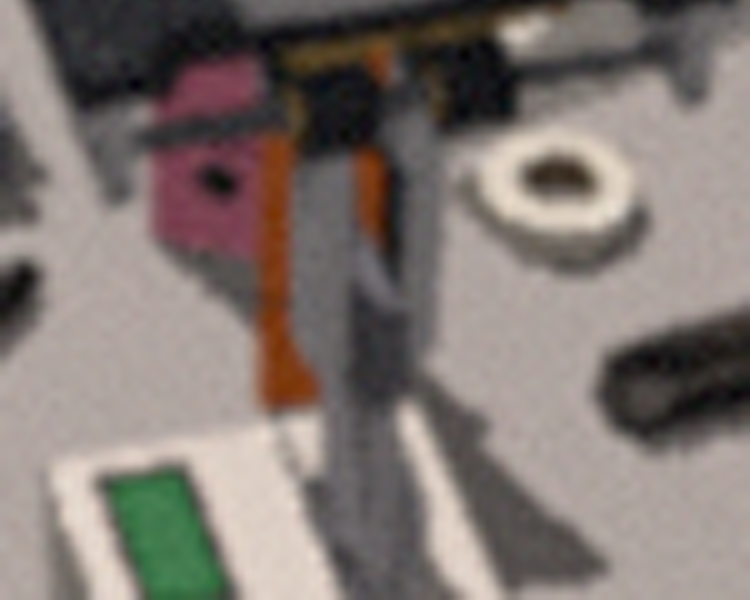

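Emit:
drive_tool(
  targets=[
    [0, 0, -0.2, 0, 0, 0, 1],
    [0, 0, -0.2, 0, 0, 0, 1],
    [-0.02, 0, -0.05, 0, 0, 0, 1],
    [0, 0, 0, 0, 0, 0, 1],
    [0, 0, 0, 0, 0, 0, 1],
  ],
)

```text
time_s: 15.7
ee_pos: [0.4742, -0.1308, 0.1379]
ee_rot: [-3.141, 0.001, -0.277]
force: [-6.3, 1.4, 0.4]
grip_width: 0.125
```

```bash
python3 look.py l11|head -2
python3 - <<'E'
from h import *
a=np.radians(-15.9);X=np.array([np.cos(a),np.sin(a),0]);Y=np.array([-np.sin(a),np.cos(a),0])
for n,p in(("l8",[.47475,-.1309,.2032]),("l11",ctrl.sense()['ee_pos'])):
    p=np.array(p)
    for sx in(-6,6):
        for dz in(.0025,.0325):
            print(n,sx,dz,(proj("side",p+1e-3*(sx*X-24*Y)+[0,0,dz])-[310,220]+.5)*10)
a=cv2.imread("pics/l8.png")[:600,230:480];b=cv2.imread("pics/l11.png")[:,230:480]
cv2.imwrite("pics/cmp.png",np.hstack([a,b]))
E
```

```text
[ 0.47417171 -0.13078944  0.1378688 ] [-3.14142509e+00  7.69580276e-04 -2.77122966e-01] [-6.30581662  1.36157219  0.42413257] [ 0.30337646  1.22061309 -0.06467097] 0.12508582522309472
rel mm 2.304894515862257 -0.16427493398244525 pc z 25.368801276274077
l8 -6 0.0025 [377.19200336 242.99656498]
l8 -6 0.0325 [380.57331826 153.15671492]
l8 6 0.0025 [421.33946628 235.20820363]
l8 6 0.0325 [425.3741015 145.4293638]
l11 -6 0.0025 [368.1564046  430.20303029]
l11 -6 0.0325 [371.31728596 345.94236757]
l11 6 0.0025 [410.94863208 422.30635285]
l11 6 0.0325 [414.72660637 338.09031439]
```

View pics/cmp.png

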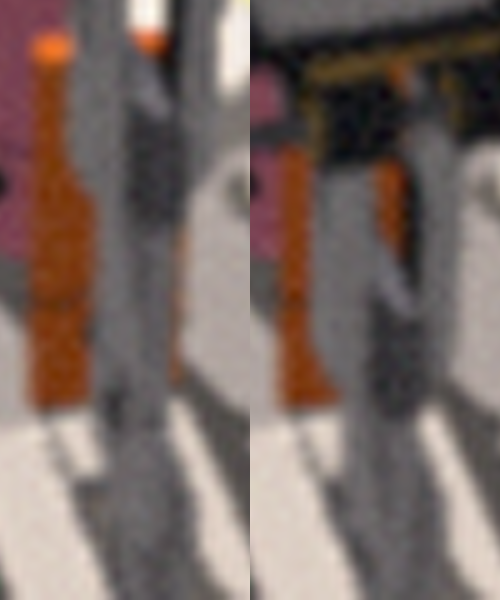

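```bash
python3 - <<'E'
from h import *
crop(imaging.camera("top"),120,160,440,310,2,"pics/tf.png")
s=ctrl.sense();print(s['time_s'],s['ee_pos'],abs(s['joint_velocities']).max(),s['force'],s['grip_width'])
print(ctrl.sign_off())
E
```

```text
15.8 [ 0.4741889  -0.13079864  0.13787553] 0.0025660401586063987 [-6.56887013  1.63672091  0.37245534] 0.12487615685018183
the job is handed in; nothing more can be done
None
```

View pics/tf.png

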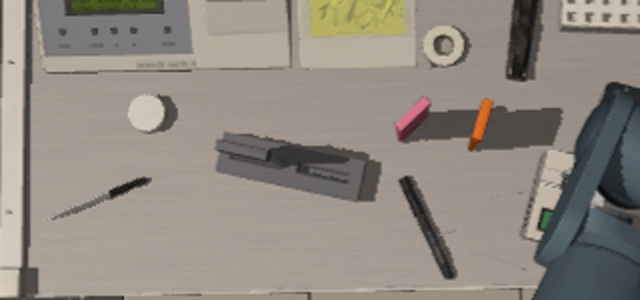

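I drew the narrower check plate from the stand by its grip and pressed it flush against the reader's guide at about 5 N. Its lower edge was about 21 mm above the slot at that point. I then slid it down the slot and handed in at 15.8 s, still gripping it.

Last checks:
- **Height:** the plate centre is about 25.4 mm above the reader's top, where 25 mm is the aim. This comes from the tool height and the grasp offset, because the scribed line itself could not be seen in the slot. The side picture agreed on the grip's height to about 1–2 mm, so I saw no clear slip.
- **Hold:** the arm is at rest, upright and square to the slot to within about 0.01 rad by the tool pose. The gripper opening matches the 12 mm grip.
- **Push:** the plate still presses the guide with about 6.5 N, a little more than intended.
- **Guide position:** contact came about 1–1.5 mm further in than my camera estimate, which is within the calibration error.
- **Centring:** across the slot it rests on the contact with the guide. Along the slot I didn't measure it; it should be within the slot's 2 mm clearance on each side.
- **Everything else:** the last top picture shows the spare plate in its bay and the marker, pen, screw cap, tape roll and look-alikes in place. The adapter was outside that picture, and the arm did not go near it.

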